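# Lock the jam nut on the bark press

### The job

The bark press is set: lock it without upsetting the setting. Lay the fork spanner that fits the big square lower nut (the one with the red handle and wide jaws) flat on the press, jaws round the nut and handle on the open side of the blue stop post, close beside it, so that the nut cannot turn; then turn the brass jam nut above it clockwise, seen from above, until it is fully tight. Leave the spanner lying in place on the nut.

Things in the scene. Friction and masses are not known exactly. Their poses are not given: they have to be found in the camera images.
- spanner_grip (a point): Red handle of the loose 0.25 kg spanner: its middle, 17 mm above the underside; +x points to the jaws, z up. Handle x -69 to +81 mm, 24 wide, 34 high. Steel fork 14 high, 80 wide: prongs 52 mm apart, ending at x 155; cross piece's inner face at x 97; jaw centre at x 125. A yellow-handled one, jaws 32 mm, does not fit.
- press_stud (a point): Stud axis at the top face of the fixed press (260 x 180 mm, long in x, 45 mm high). Fitted, the spanner points along +x, lies on this face, jaw centre on the axis, handle to -x (no other side has a stop). Blue stop post, 18 mm thick, 28 high, at x -72, y +26 mm: 5 mm from the handle, which clockwise turning drags towards it.
- jam_nut (a joint): Brass jam nut's turn on the lower nut, rad, clockwise from above: starts at 0 to 0.25, tight at a firm stop at 1.15, where its bar lies along the spanner; at q the bar is 1.15 - q counter-clockwise of that. Stiff (0.15 N m); drags the lower nut if not held. Bar to grip 38 x 14 mm, 30 to 62 mm above the press top; under it a 36 mm disc.
- lower_nut (a joint): Dark square lower nut's turn from its setting, rad, clockwise from above; starts at 0, flats along the press's x and y. 46 mm across, 24 mm high, top 9 mm tapering to 38 mm. Sits on the press top, under the jam nut. Turns easily (0.03 N m). Spanner and post let it give about 0.25 before it holds; over 0.5 spoils the setting.
Mind the look-alikes: they are no part of the job. What is shaped like the part that bears spanner_grip but green or turquoise is not meant.

How it is judged:
By the outcome, as a careful person would: the job done as asked, in the order asked, and still so for the second after the job is handed in, with the robot touching nothing.
It also fails if it takes over 64 s, if anything falls off the work surface, if the arm or the gripper's body presses on something with over 40 N, if the wrist force passes 120 N, or if a joint passes its speed limit or range.

### The arm

A 6-joint arm with a two-finger parallel gripper is mounted at the origin on the work surface. World frame = base frame: x ahead of the robot, y to its left, z up, the work surface at z = 0. Lengths are in mm, angles in degrees, forces in N, time in s.
With the tool pointing down it reaches from about 350 to 850 mm from the base axis. Payload 8.1 kg.
Tool frame: the origin (TCP) lies between the finger pads; the fingertips stand ahead of it and the grasp point (between the pads) lies 2 mm behind it (nose_length is the z of the fingertips in the tool frame, in mm); z points along the fingers, y is the direction in which the jaws open and shut (so a half turn about z gives the same grasp; the last joint's range is limited). The gripper opens to 85 mm and grips with 20 to 120 N. Pads are 22 mm wide; open, the fingers measure 114 mm over their backs; the gripper's body (76 mm by 85 mm) begins 54 mm behind the grasp point. The pads swing forward as they close: fully open they stand 13 mm farther back than shut.
Start: joints at [-75.252, 7.471, 85.268, -0, 87.261, -4.893], TCP at [201.695, -565.088, 248.292] pointing down, gripper open.
Joint ranges: [-169.43, 169.43], [-51.17, 129.36], [1.28, 143.12], [-76.62, 256.62], [0, 156.53], [-152.29, 152.29]. Speed limits (degrees/s): [136.94, 136.94, 159.86, 180, 180, 180].

### API

Orientations are given as [roll, pitch, yaw] about the fixed x, y, z axes, in that order (R = Rz(yaw) Ry(pitch) Rx(roll)).
In Python, from bench import * gives the robot as it stands.
- The arm moves only by the tool jog_arm, never from a script. Its argument "plan" is a list of rows, each a list of 3 entries, a list of its own where there are three numbers: the turn, a rotation vector about the tool's x, y, z in degrees, then the shift along the tool's x, y, z in m, then the gripper's target within -1 to 1 (fully open at 1, half-way at 0, shut at -1). A call has 1 to 12 rows; each row is the pose to reach, as a shift and turn from the pose commanded when the call began, along the tool's axes at that moment; what a row does not reach only later rows make up. A row lasts 1/8 s, in which the tool goes at most 62.5 mm and 10.7 degrees, less where a joint would pass 70% of its speed; a pose out of reach is approached as far as the arm can. A call with a gripper value outside its range is refused whole. The fingers move at their own pace and stop on an object; "force" is the grip in N (left out, the last holds). Time passes only in rows, so rows that repeat a pose let the fingers close. It gives the time, the measured TCP pose, the force and the opening at its end, in the units of the state.
- sense(): the state, without advancing time (a new reading comes with each control period).
- snapshot(name): name is "side" or "top" or "wrist"; returns (picture, depth): 420x560x3 uint8, blue, green, red; 420x560 float32, mm along the optical axis (not along the pixel's ray), 0 where there is no reading.
- camera_info(name): a dict with "fov_y" (degrees; the focal length in pixels is half the picture's height over the tangent of half this angle, whatever the lens; pixels are square), "cx", "cy" (the principal point, pixels), "origin" and "orientation" of the camera in the world. Camera axes: x right, y down, z forward; pixel columns grow to the right and rows downward; lengths in mm; the calibration is good to about 2 mm. A picture is of the moment at which its call begins: read the wrist's pose just before it. camera_info takes no time and is no camera call; for the wrist camera it gives the pose at the moment of the call.
- hand_in(): hands the job in, once; it reports no verdict.
The state is a dict: "time": time; "joint_pos": joint angles; "qd": joint speeds; "joint_efforts": joint torques, N m; "tool_pos": TCP position; "tcp_rot": TCP orientation; "ft_force": force on the tool from outside, world axes, zero at the start; "wrist_torque": the same for the moment, N m; "finger_gap": finger opening in mm.
Only numpy, scipy, OpenCV 4.12 (cv2) and the standard library are available. Lean on these libraries where they do the work, as an engineer would, in place of code of your own. Each camera call takes 0.05 s, during which the arm holds its last target.

## Working session

There is one attempt and no reset: what is moved stays moved. The work goes in short steps, Python scripts to look and compute and a tool call to move; the robot and the scene stay as the last step left them, time stands still between calls to the robot, and variables do not carry over. Pictures are saved under pics/ and viewed, and the job is handed in when it is done.

Besides the shell and the picture viewer there is one more tool, called in YAML: its name, and indented under it one key for each argument. jog_arm: Moves the arm, as the interface text tells. Its arguments: {"type":"object","properties":{"plan":{"type":"array","items":{"type":"array"}},"force":{"type":"number"}},"required":["plan"]}

```bash
ls; mkdir -p pics; python3 - <<'E'
from bench import *
import cv2
print(sense())
for n in ("side","top","wrist"):
    c=camera_info(n); print(n,c)
    p,d=snapshot(n); cv2.imwrite(f"pics/{n}0.png",p)
    import numpy as np; np.save(f"pics/{n}0.npy",d)
E
```

```text
pics
{'time': 0.0, 'joint_pos': array([-7.52533954e+01,  7.51660970e+00,  8.53299855e+01,  1.75393034e-03,
        8.72631775e+01, -4.89571590e+00]), 'qd': array([ 0.06351512,  0.02399363, -0.04528126,  0.07091736, -0.07751012,
       -0.01536937]), 'joint_efforts': array([ 3.48803869e-04, -5.69390774e+01, -5.00551987e+01, -2.74285831e-04,
        1.47770788e-02,  2.64637328e-05]), 'tool_pos': array([ 201.55693844, -564.56590473,  247.22200183]), 'tcp_rot': array([-1.79890777e+02, -1.11136334e-02,  1.96422245e+01]), 'ft_force': array([ 0.07239089, -0.07692501, -0.21866985]), 'wrist_torque': array([-0.03705235,  0.00442707, -0.04998864]), 'finger_gap': 85.3017482433566}
side {'fov_y': 53.57952039272581, 'cx': 281.9191347400342, 'cy': 208.79581851674016, 'origin': array([-12.47388374, 530.66331881, 769.41103441]), 'orientation': array([-131.94166707,    0.454564  , -144.91146928])}
top {'fov_y': 42.43065604866726, 'cx': 266.1968495021897, 'cy': 207.2680193462292, 'origin': array([ 155.91486427,  -94.62024466, 1530.76332771]), 'orientation': array([-169.62509809,    0.18338162,  -89.93779352])}
wrist {'fov_y': 66.30405444090266, 'cx': 275.94679648222103, 'cy': 204.0058911967432, 'origin': array([ 272.43920762, -539.55124819,  373.15846197]), 'orientation': array([ 1.62707948e+02,  7.49851829e-02, -7.04015606e+01])}
```

View pics/top0.png

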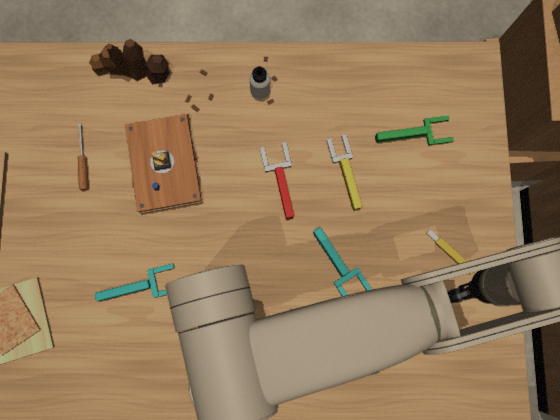

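View pics/side0.png

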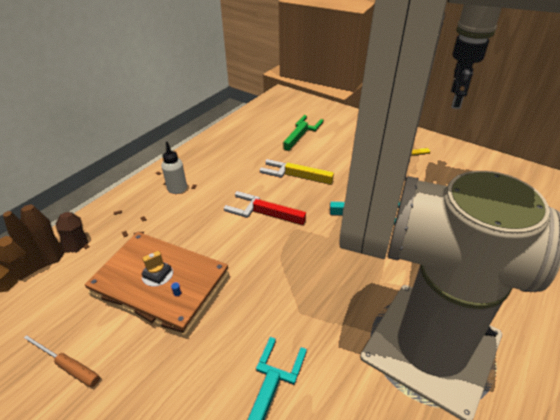

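View pics/wrist0.png

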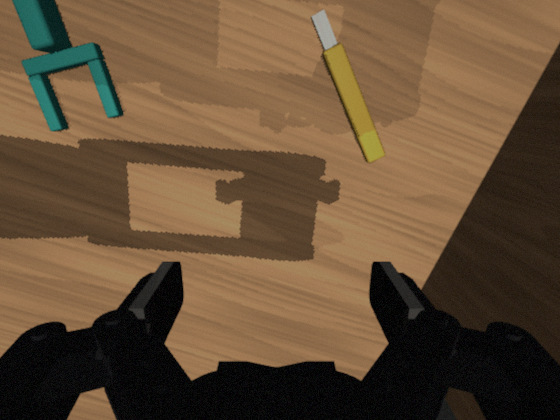

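The top view shows these candidates: a red-handled spanner at (285,190) with jaws at (277,158), yellow at (350,183), green at (405,133), and turquoise at (123,290) and (335,255). The press is at (163,163), with the stud at (162,160) and the blue post at (155,186). I choose the red one and will now measure it and check it in a crop.

```bash
cat > h.py <<'E'
from bench import *
import numpy as np, cv2
from scipy.spatial.transform import Rotation as R
def cam(n,c=None):
    c=c or camera_info(n); f=210/np.tan(np.radians(c["fov_y"]/2))
    M=R.from_euler("xyz",c["orientation"],degrees=True).as_matrix()
    return c,f,M,np.array(c["origin"])
def ray(k,uv):
    c,f,M,o=k; uv=np.atleast_2d(uv).astype(float)
    return np.c_[(uv[:,0]-c["cx"])/f,(uv[:,1]-c["cy"])/f,np.ones(len(uv))]@M.T
def plane(k,uv,z):
    r=ray(k,uv); o=k[3]; return o+r*((z-o[2])/r[:,2])[:,None]
def dep(k,uv,d):
    uv=np.atleast_2d(uv).astype(int); return k[3]+ray(k,uv)*d[uv[:,1],uv[:,0]][:,None]
def proj(k,P):
    c,f,M,o=k; q=(np.atleast_2d(P)-o)@M; return np.c_[q[:,0]/q[:,2]*f+c["cx"],q[:,1]/q[:,2]*f+c["cy"]]
def biggest(m):
    n,l,s,_=cv2.connectedComponentsWithStats(m.astype(np.uint8)); i=1+np.argmax(s[1:,4]); return l==i
def pts(m): y,x=np.nonzero(m); return np.c_[x,y]
def red(p): h=cv2.cvtColor(p,cv2.COLOR_BGR2HSV); return ((h[...,0]<5)|(h[...,0]>174))&(h[...,1]>200)&(h[...,2]>90)
def blue(p): h=cv2.cvtColor(p,cv2.COLOR_BGR2HSV); return (abs(h[...,0].astype(int)-113)<10)&(h[...,1]>170)&(h[...,2]>60)
E
python3 - <<'E'
from h import *
for n in ("top","side"):
    p=cv2.imread(f"pics/{n}0.png"); d=np.load(f"pics/{n}0.npy"); k=cam(n)
    for nm,f in (("red",red),("blue",blue)):
        m=biggest(f(p)); q=pts(m); P=dep(k,q,d)
        print(n,nm,len(q),q.mean(0),P.min(0),P.max(0),np.median(P,0))
        if nm=="red":
            t=P[P[:,2]>np.percentile(P[:,2],90)-6]; r=cv2.minAreaRect(t[:,:2].astype(np.float32)); print(r)
p=cv2.imread("pics/top0.png")
a=cv2.resize(p[130:230,235:370],None,fx=4,fy=4); cv2.imwrite("pics/c1.png",a)
a=cv2.resize(p[105:220,115:215],None,fx=5,fy=5,interpolation=cv2.INTER_CUBIC); cv2.imwrite("pics/c2.png",a)
d=np.load("pics/top0.npy");k=cam("top")
for uv in [(162,160),(155,185),(180,130),(185,195),(140,140),(285,190),(262,160),(277,170),(230,200)]: print(uv,dep(k,uv,d).round(1))
E
```

```text
top red 4 [284.  209.5] [ 422.83885542 -140.15344801   13.93951781] [ 428.60504847 -139.71370669   29.97305893] [ 424.56966967 -139.73659072   28.51881432]
((425.8392333984375, -139.7353973388672), (5.531648635864258, 0.03808869048953056), 0.05468450114130974)
top blue 1 [155. 188.] [477.44486458 217.94757904  69.60205311] [477.44486458 217.94757904  69.60205311] [477.44486458 217.94757904  69.60205311]
side red 375 [279.47733333 208.92      ] [ -12.47388374 -159.90188798   17.23791812] [542.72008554 530.66331881 769.41103441] [ 470.84163588 -134.11642685   31.73229846]
((218.4654998779297, 161.892578125), (129.10394287109375, 860.599365234375), 40.58816909790039)
side blue 49 [175.71428571 288.81632653] [476.57633891 217.15847407  49.87025131] [489.64129536 228.44097313  75.0511578 ] [481.30501636 224.07732037  68.35911665]
(162, 160) [[548.  194.5 103.8]]
(155, 185) [[485.2 217.5  73.1]]
(180, 130) [[654.4 158.6  41.3]]
(185, 195) [[462.3 137.9  47.3]]
(140, 140) [[624.3 272.3  41.6]]
(285, 190) [[ 479.2 -142.6   36.2]]
(262, 160) [[577.7 -76.9  -4. ]]
(277, 170) [[ 539.2 -120.3   28.7]]
(230, 200) [[458.3  15.3  -4.6]]
```

View pics/c1.png

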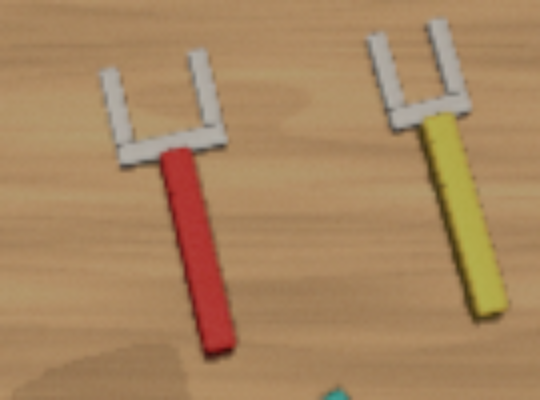

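View pics/c2.png

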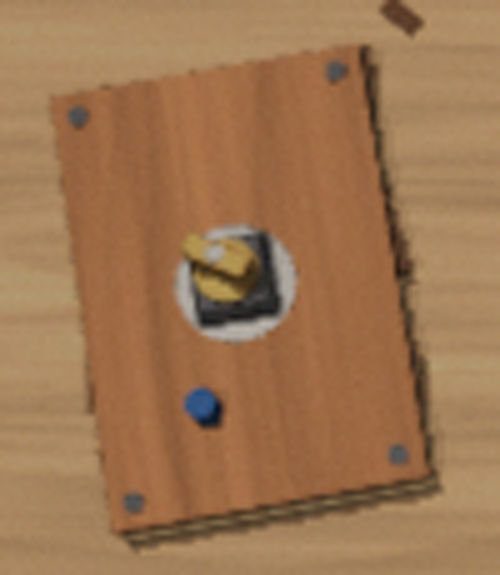

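The crop confirms it: red handle with wide jaws at about (285,190), clearly wider than yellow's. The press is tilted about 8°. Next I'll refine the coarse numbers.

```bash
cat >> h.py <<'E'
def red(p): h=cv2.cvtColor(p,cv2.COLOR_BGR2HSV); return ((h[...,0]<6)|(h[...,0]>172))&(h[...,1]>185)&(h[...,2]>70)
def minrect(k,m,z):
    c=max(cv2.findContours(m.astype(np.uint8),cv2.RETR_EXTERNAL,cv2.CHAIN_APPROX_NONE)[0],key=cv2.contourArea)[:,0]
    P=plane(k,c,z)[:,:2]; r=cv2.minAreaRect(P.astype(np.float32)); B=cv2.boxPoints(r)
    e=[B[1]-B[0],B[2]-B[1]]; e=max(e,key=np.linalg.norm); a=np.degrees(np.arctan2(e[1],e[0])); a=(a+90)%180-90
    return np.array(r[0]),r[1],a
E
python3 - <<'E'
from h import *
for n in ("top","side"):
    p=cv2.imread(f"pics/{n}0.png"); d=np.load(f"pics/{n}0.npy"); k=cam(n)
    m=biggest(red(p)); print(n,m.sum(),minrect(k,m,34),minrect(k,m,17))
k=cam("top")
# press corners: crop c2 /5 + (115,105)
b=np.array([(78,116),(336,71),(398,455),(134,502)])/5+[115,105]
P=plane(k,b,45); print(P.round(1)); print(P.mean(0))
for i,j in((3,0),(2,1)): v=P[j]-P[i]; print(np.linalg.norm(v),np.degrees(np.arctan2(v[1],v[0])))
print("disc",plane(k,np.array((236,283))/5+[115,105],45), "post top",plane(k,np.array((202,402))/5+[115,105],73))
print("jaw",plane(k,np.array([(108,70),(197,52),(125,157),(222,135)])/4+[235,130],14))
E
```

```text
top 92 (array([ 490.43597412, -134.22155762]), (112.38790130615234, 21.063566207885742), np.float32(11.660774)) (array([ 494.23544312, -134.67132568]), (113.66439819335938, 21.302799224853516), np.float32(11.660767))
side 643 (array([ 465.65618896, -123.73691559]), (151.97940063476562, 46.780921936035156), np.float32(12.375061)) (array([ 476.70880127, -138.86427307]), (155.4925994873047, 47.86233139038086), np.float32(12.375069))
[[658.5 300.   45. ]
 [685.6 152.6  45. ]
 [459.9 111.2  45. ]
 [433.1 258.2  45. ]]
[559.28458884 205.51232187  45.        ]
229.3036884892097 10.496032955328781
229.40880489616055 10.382948461839806
disc [[559.52584548 205.68786418  45.        ]] post top [[484.04523824 216.39540447  73.        ]]
jaw [[ 610.36640571  -77.06248929   14.        ]
 [ 623.97789286 -141.85350314   14.        ]
 [ 545.20330756  -89.49647102   14.        ]
 [ 561.6058623  -159.62269422   14.        ]]
```

```bash
cat >> h.py <<'E'
def rel(p0,yaw0,p1,yaw1):
    """tool-down poses (mm,deg): shift in tool axes (m) and rotvec (deg)"""
    M0=R.from_euler("xyz",[180,0,yaw0],degrees=True); M1=R.from_euler("xyz",[180,0,yaw1],degrees=True)
    return (M0.inv()*M1).as_rotvec(degrees=True).round(2), (M0.inv().apply(np.array(p1)-np.array(p0))/1000).round(4)
E
python3 - <<'E'
from h import *
import bench; print([x for x in dir(bench) if x[0]!='_'])
print(rel([201.695,-565.088,248.292],19.642,[490,-131,230],11.5))
E
```

```text
['PlanningError', 'camera_info', 'hand_in', 'nose_length', 'sense', 'snapshot']
(array([-0.  , -0.  ,  8.14]), array([ 0.4174, -0.3119,  0.0183]))
```

jog_arm:
  plan:
    - [[0,0,8.14],[0.417,-0.312,0.018],1]
    - [[0,0,8.14],[0.417,-0.312,0.018],1]
    - [[0,0,8.14],[0.417,-0.312,0.018],1]
    - [[0,0,8.14],[0.417,-0.312,0.018],1]
    - [[0,0,8.14],[0.417,-0.312,0.018],1]
    - [[0,0,8.14],[0.417,-0.312,0.018],1]
    - [[0,0,8.14],[0.417,-0.312,0.018],1]
    - [[0,0,8.14],[0.417,-0.312,0.018],1]
    - [[0,0,8.14],[0.417,-0.312,0.018],1]
    - [[0,0,8.14],[0.417,-0.312,0.018],1]
    - [[0,0,8.14],[0.417,-0.312,0.018],1]
    - [[0,0,8.14],[0.417,-0.312,0.018],1]

```text
time: 1.65
tool_pos: [489.1, -132.1, 230.3]
tcp_rot: [180.0, 0.0, 11.4]
ft_force: [0.1, -0.7, 0.2]
finger_gap: 85.6
```

```bash
cat >> h.py <<'E'
def shot(tag):
    s=sense(); c=camera_info("wrist"); p,d=snapshot("wrist"); cv2.imwrite(f"pics/{tag}.png",p); np.save(f"pics/{tag}.npy",d)
    import pickle; pickle.dump(c,open(f"pics/{tag}.pkl","wb")); return s,cam("wrist",c),p,d
def load(tag):
    import pickle; return cam("wrist",pickle.load(open(f"pics/{tag}.pkl","rb"))),cv2.imread(f"pics/{tag}.png"),np.load(f"pics/{tag}.npy")
E
python3 - <<'E'
from h import *
import bench; print(bench.nose_length)
s,k,p,d=shot("w1"); print(s["time"],s["tool_pos"],s["tcp_rot"])
m=biggest(red(p)); P=dep(k,pts(m),d); print(m.sum(),np.percentile(P,[1,50,99],axis=0).round(1)); print(minrect(k,m,34))
E
```

```text
17.0
1.65 [ 489.07149395 -132.12902654  230.2963384 ] [1.79992564e+02 1.01227791e-02 1.14066109e+01]
1554 [[ 477.3 -148.8   31.2]
 [ 516.5 -132.    34.1]
 [ 550.4 -115.7   36.1]]
(array([ 512.11065674, -132.4029541 ]), (78.65753936767578, 22.756961822509766), np.float32(13.490082))
```

View pics/w1.png

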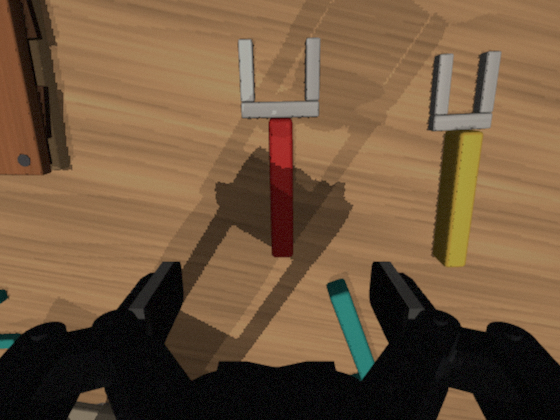

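The wrist view shows the red spanner whole: handle from (280,120) to (283,256), jaws at (280,70). The shadow dropped part of the mask, so I'll relax it.

```bash
sed -i 's/>70)$/>70)/' h.py; cat >> h.py <<'E'
def red(p): h=cv2.cvtColor(p,cv2.COLOR_BGR2HSV); return ((h[...,0]<6)|(h[...,0]>172))&(h[...,1]>185)&(h[...,2]>40)
def grey(p): h=cv2.cvtColor(p,cv2.COLOR_BGR2HSV); return (h[...,1]<45)&(h[...,2]>90)
E
python3 - <<'E'
from h import *
k,p,d=load("w1")
m=biggest(red(p)); P=dep(k,pts(m),d); print(m.sum(),np.percentile(P,[1,50,99],axis=0).round(1))
t=np.zeros_like(m); q=pts(m); q=q[P[:,2]>30]; t[q[:,1],q[:,0]]=1
c,s,a=minrect(k,t,34); print("top",c,s,a)
c2,s2,a2=minrect(k,m,34); print("all",c2,s2,a2)
g=grey(p); g[:, :200]=0; g[:, 350:]=0; g[200:]=0; g=biggest(g); print(g.sum(),pts(g).min(0),pts(g).max(0)); cf,sf,af=minrect(k,g,14); print("fork",cf,sf,af)
Pg=dep(k,pts(g),d); print(np.percentile(Pg,[1,50,99],axis=0).round(1))
v=cf-c; a3=np.degrees(np.arctan2(v[1],v[0])); print("axis",a3,np.linalg.norm(v))
u=np.array([np.cos(np.radians(a3)),np.sin(np.radians(a3))])
print("grip from handle",c-6*u)
E
```

```text
2947 [[ 408.8 -162.8   29.5]
 [ 485.5 -138.7   34.2]
 [ 550.1 -116.5   36. ]]
top [ 478.3276062  -139.84350586] (146.7758026123047, 22.931766510009766) 12.43116
all [ 478.7897644 -139.7633667] (147.712890625, 22.974197387695312) 12.43116
1999 [238  39] [318 117]
fork [ 586.72839355 -115.95765686] (72.90800476074219, 78.59412384033203) -77.56918
[[ 545.9 -159.4   11.3]
 [ 564.4  -95.4   14.2]
 [ 614.1  -72.5   16.1]]
axis 12.426411535826196 111.00119135066191
grip from handle [ 472.46816707 -141.13461897]
```

```bash
cat >> h.py <<'E'
def step(p0,yaw0,rz,sh):
    M0=R.from_euler("xyz",[180,0,yaw0],degrees=True); M=M0*R.from_rotvec([0,0,rz],degrees=True)
    return np.array(p0)+M0.apply(np.array(sh)*1000), M.as_euler("xyz",degrees=True)[2]
E
python3 - <<'E'
from h import *
k,p,d=load("w1"); print(plane(k,(338,283),34))
p,y=step([201.695,-565.088,248.292],19.642,8.14,[.417,-.312,.018]); print(p,y)
print(rel(p,y,[472.5,-141.1,90],12.43),rel(p,y,[472.5,-141.1,22],12.43))
E
```

```text
[[ 386.16037987 -224.9517524    34.        ]]
[ 489.55399481 -131.07164189  230.292     ] 11.501999999999992
(array([ 0.  ,  0.  , -0.93]), array([-0.0187,  0.0064,  0.1403])) (array([ 0.  ,  0.  , -0.93]), array([-0.0187,  0.0064,  0.2083]))
```

jog_arm:
  plan:
    - [[0,0,-0.93],[-0.0187,0.0064,0.06],1]
    - [[0,0,-0.93],[-0.0187,0.0064,0.12],1]
    - [[0,0,-0.93],[-0.0187,0.0064,0.16],1]
    - [[0,0,-0.93],[-0.0187,0.0064,0.185],1]
    - [[0,0,-0.93],[-0.0187,0.0064,0.2],1]
    - [[0,0,-0.93],[-0.0187,0.0064,0.208],1]
    - [[0,0,-0.93],[-0.0187,0.0064,0.208],1]
    - [[0,0,-0.93],[-0.0187,0.0064,0.208],-1]
    - [[0,0,-0.93],[-0.0187,0.0064,0.208],-1]
    - [[0,0,-0.93],[-0.0187,0.0064,0.208],-1]
    - [[0,0,-0.93],[-0.0187,0.0064,0.208],-1]
    - [[0,0,-0.93],[-0.0187,0.0064,0.208],-1]
  force: 60

```text
time: 3.2
tool_pos: [473.0, -141.2, 22.8]
tcp_rot: [180.0, -0.0, 12.4]
ft_force: [-0.9, 1.7, 6.0]
finger_gap: 23.0
```

Gripped, with a gap of 23 mm against the 24 mm handle. Now I lift and carry it beside the press for a close look at the nut.

```bash
python3 - <<'E'
from h import *
p,y=step([489.554,-131.072,230.292],11.502,-.93,[-.0187,.0064,.208]); print(p,y)
print(rel(p,y,[430,100,200],10.4))
E
```

```text
[ 472.50571187 -141.07229359   22.292     ] 12.432000000000011
(array([-0.  , -0.  ,  2.03]), array([ 0.0104, -0.2446, -0.1777]))
```

jog_arm:
  plan:
    - [[0,0,0],[0,0,-0.03],-1]
    - [[0,0,0],[0,0,-0.08],-1]
    - [[0,0,1],[0.002,-0.03,-0.12],-1]
    - [[0,0,2.03],[0.005,-0.08,-0.15],-1]
    - [[0,0,2.03],[0.0104,-0.13,-0.1777],-1]
    - [[0,0,2.03],[0.0104,-0.18,-0.1777],-1]
    - [[0,0,2.03],[0.0104,-0.22,-0.1777],-1]
    - [[0,0,2.03],[0.0104,-0.2446,-0.1777],-1]
    - [[0,0,2.03],[0.0104,-0.2446,-0.1777],-1]
    - [[0,0,2.03],[0.0104,-0.2446,-0.1777],-1]

```text
time: 4.45
tool_pos: [429.8, 99.6, 199.5]
tcp_rot: [180.0, 0.1, 10.4]
ft_force: [-0.8, 0.2, -3.0]
finger_gap: 23.2
```

```bash
python3 - <<'E'
from h import *
s,k,p,d=shot("w2"); print(s["time"],s["tool_pos"],s["tcp_rot"],s["finger_gap"],s["ft_force"])
E
```

```text
4.45 [429.77491012  99.58851588 199.47427711] [1.79977030e+02 5.54094695e-02 1.04189924e+01] 23.154998696450797 [-0.75996668  0.18120206 -3.00485775]
```

View pics/w2.png

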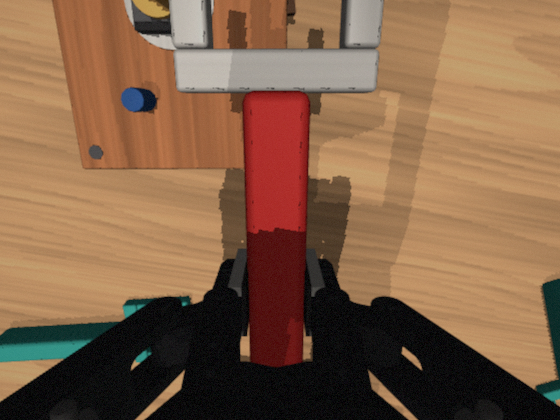

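The spanner sits straight in the grip (handle centred at column 277), but the nut is cut off at the top left (150,10). I'll move 90 mm ahead for a full view.

jog_arm:
  plan:
    - [[0,0,0],[0.04,0,0],-1]
    - [[0,0,0],[0.09,0,0],-1]
    - [[0,0,0],[0.09,0,0],-1]
    - [[0,0,0],[0.09,0,0],-1]

```text
time: 5.0
tool_pos: [518.2, 115.3, 199.2]
tcp_rot: [180.0, 0.1, 10.3]
ft_force: [0.5, 0.6, -2.7]
finger_gap: 22.7
```

```bash
python3 - <<'E'
from h import *
s,k,p,d=shot("w3"); print(s["time"],s["tool_pos"],s["tcp_rot"],s["finger_gap"])
E
```

```text
5.0 [518.18727103 115.31935968 199.24976437] [1.79998186e+02 1.14768394e-01 1.03284594e+01] 22.734487321152855
```

View pics/w3.png

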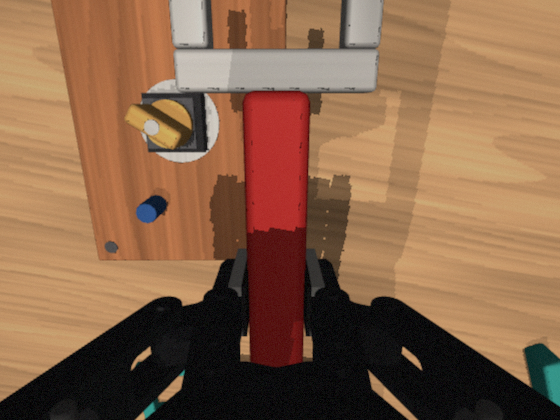

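The view shows the washer and square nut at (180,121), bar from (130,112) to (185,140), post top at (147,210), and press edges along the image axes.

```bash
python3 - <<'E'
from h import *
k,p,d=load("w3")
h=cv2.cvtColor(p,cv2.COLOR_BGR2HSV)
# washer: white pixels
w=(h[...,1]<70)&(h[...,2]>100); w[:70]=0;w[170:]=0;w[:,:110]=0;w[:,225:]=0
q=pts(w); P=plane(k,q,46)[:,:2]; hull=cv2.convexHull(P.astype(np.float32))[:,0]
(cx,cy),r=cv2.minEnclosingCircle(hull); print("washer",len(q),cx,cy,r, q.min(0),q.max(0))
A=np.c_[2*hull,np.ones(len(hull))]; s=np.linalg.lstsq(A,(hull**2).sum(1),rcond=None)[0]; print("fit",s[:2],np.sqrt(s[2]+s[0]**2+s[1]**2))
m=biggest(blue(p)); Pd=dep(k,pts(m),d); t=Pd[Pd[:,2]>70]; print("post",t.mean(0),len(t),np.percentile(Pd[:,2],[5,95]))
# bar top z~107
y=(h[...,0]>15)&(h[...,0]<28)&(h[...,1]>100)&(h[...,2]>60); y[:80]=0;y[165:]=0;y[:,:110]=0;y[:,215:]=0
q=pts(y);D=dep(k,q,d);T=D[(D[:,2]>102)&(D[:,2]<112)]; print("bar",len(q),len(T),np.percentile(D[:,2],[2,50,98]))
r=cv2.minAreaRect(T[:,:2].astype(np.float32)); print(r, T.mean(0))
dk=(h[...,2]<60); dk[:80]=0;dk[165:]=0;dk[:,:125]=0;dk[:,215:]=0; D=dep(k,pts(dk),d); T=D[(D[:,2]>56)&(D[:,2]<72)]; print("nut dark",len(T),cv2.minAreaRect(T[:,:2].astype(np.float32)),np.percentile(D[:,2],[5,50,95]))
# press edge direction
for a,b in (((55,0),(100,260)),((100,261),(240,261))):
    v=plane(k,b,45)-plane(k,a,45); print(np.degrees(np.arctan2(v[0,1],v[0,0])))
cv2.imwrite("pics/c3.png",cv2.resize(p[70:235,90:250],None,fx=3.5,fy=3.5,interpolation=cv2.INTER_CUBIC))
# spanner in hand
mm=biggest(red(p)); Pr=dep(k,pts(mm),d); print("handle z",np.percentile(Pr[:,2],[5,50,95]))
zt=np.median(Pr[:,2]); print(minrect(k,mm,zt))
E
```

```text
washer 2551 571.7793579101562 199.0212860107422 45.53842544555664 [141  70] [224 162]
fit [571.31107761 201.9715781 ] 39.511462877166686
post [495.63457801 220.35552426  71.54410365] 3 [70.62870775 72.74937674]
bar 2100 1007 [ 71.22418915 100.37014921 108.32873223]
((562.5183715820312, 206.60806274414062), (37.43320083618164, 14.202228546142578), 67.65008544921875) [563.29645681 205.65842171 106.58127485]
nut dark 841 ((562.6239013671875, 206.21609497070312), (44.613182067871094, 44.69485092163086), 10.365038871765137) [49.06631699 64.31763884 70.18667687]
-170.14892953050006
-79.72277964964135
handle z [208.4821484  210.3229091  211.40701067]
(array([539.61901855, 119.10108948]), (115.16022491455078, 23.117769241333008), np.float32(10.307671))
```

View pics/c3.png

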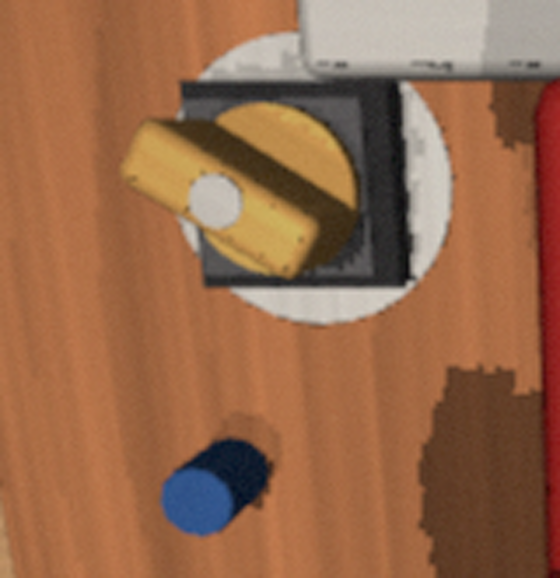

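```bash
python3 - <<'E'
from h import *
k,p,d=load("w3")
print("post",plane(k,np.array((197,502))/3.5+[90,70],73))
# nut base corners on press plane: front-left? right-bottom edges at z45..: bottom face row 285 crop, right col 410
print("stud top",plane(k,np.array((215,200))/3.5+[90,70],108))
w=np.array([(452,180),(318,324)])/3.5+[90,70]
print("washer right/bottom",plane(k,w,46))
# in hand
yaw=np.radians(10.37); u=np.array([np.cos(yaw),np.sin(yaw)]); n=np.array([-u[1],u[0]]); t=np.array([518.45,115.75])
t=np.array([518.19,115.32])
for nm,uv,z in (("handle front",(277,92),211),("cross inner",(276,48),191),("cross rear L",(176,92),191),("cross rear R",(376,92),191)):
    q=plane(k,uv,z)[0,:2]-t; print(nm,q@u,q@n)
kt=cam("top"); 
E
```

```text
post [[487.47107453 218.80381699  73.        ]]
stud top [[563.00523846 206.55894259 108.        ]]
washer right/bottom [[569.48069456 173.05498102  46.        ]
 [528.87213656 201.55337882  46.        ]]
handle front 78.99778450717096 -0.5469322119565123
cross inner 95.3741952704539 -0.24546909512434584
cross rear L 79.68060795047994 39.12204881725345
cross rear R 79.56978693317139 -39.57867709207712
```

```bash
python3 - <<'E'
from h import *
p,y=step([472.506,-141.072,22.292],12.432,2.03,[.0104,-.2446,-.1777]); print(p,y)
p,y=step(p,y,0,[.09,0,0]); print(p,y)
print(rel(p,y,[440.7,184.5,180],10.38))
E
```

```text
[430.0044664  100.03158695 199.992     ] 10.40200000000001
[518.5253316 116.2814    199.992    ] 10.40200000000001
(array([-0.  , -0.  ,  0.02]), array([-0.0642, -0.0811,  0.02  ]))
```

jog_arm:
  plan:
    - [[0,0,0],[-0.03,-0.03,0.01],-1]
    - [[0,0,0],[-0.06,-0.065,0.02],-1]
    - [[0,0,0],[-0.0642,-0.0811,0.02],-1]
    - [[0,0,0],[-0.0642,-0.0811,0.02],-1]
    - [[0,0,0],[-0.0642,-0.0811,0.02],-1]
    - [[0,0,0],[-0.0642,-0.0811,0.02],-1]

```text
time: 5.8
tool_pos: [441.5, 183.8, 180.5]
tcp_rot: [180.0, -0.1, 10.3]
ft_force: [0.3, 0.3, -3.4]
finger_gap: 22.9
```

```bash
python3 - <<'E'
from h import *
s,k,p,d=shot("w4"); print(s["time"],s["tool_pos"],s["tcp_rot"],s["finger_gap"])
p2,d2=snapshot("top"); cv2.imwrite("pics/t4.png",cv2.resize(p2[90:260,90:290],None,fx=4,fy=3.5))
E
```

```text
5.8 [441.51921571 183.83697165 180.45792184] [ 1.79989259e+02 -5.06119539e-02  1.03431443e+01] 22.921385478286137
```

View pics/w4.png

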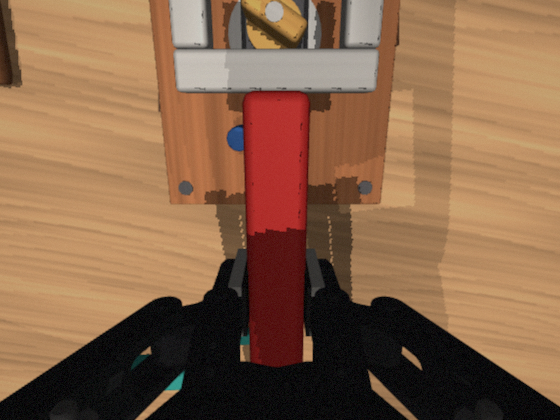

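View pics/t4.png

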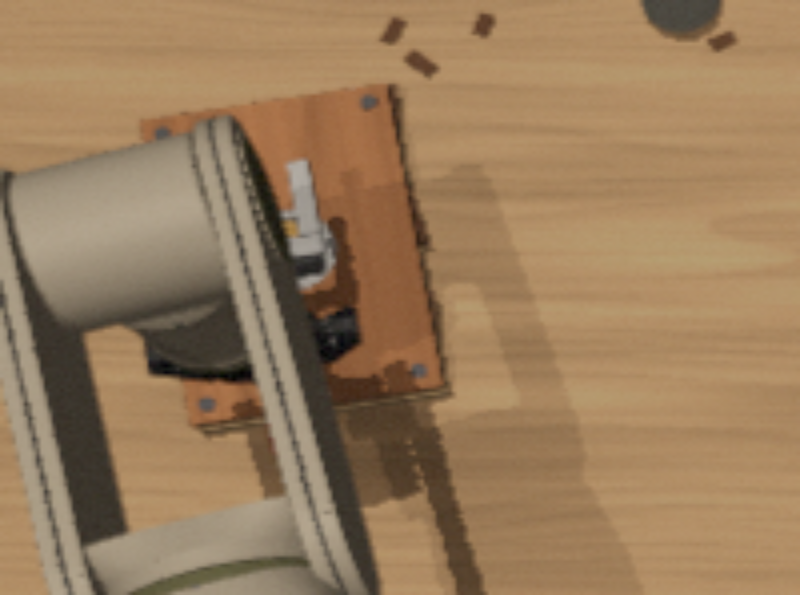

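The wrist view shows the stud cap at (274,11) between the prongs (inner faces near 208 and 344) and the post at (237,138), left of the handle. I'll check the alignment numerically.

```bash
python3 - <<'E'
from h import *
k,p,d=load("w4")
yaw=np.radians(10.37); u=np.array([np.cos(yaw),np.sin(yaw)]); n=np.array([-u[1],u[0]]); t=np.array([441.1,184.1])
print(k[3])
ms=biggest(blue(p)); 
for nm,uv,z in (("stud",(274.5,11),108),("cross inner",(276,48),171.5),("handle front",(277,92),191.5),("bolts L",(186,188),45),("bolts R",(365,188),45)):
    P=plane(k,uv,z)[0,:2]; q=P-t; print(nm,P,q@u,q@n)
h=cv2.cvtColor(p,cv2.COLOR_BGR2HSV)
g=(h[...,1]<40)&(h[...,2]>150); print([ (r,np.flatnonzero(np.diff(g[r].astype(int)))) for r in (20,30)])
E
```

```text
[515.40483445 197.21636172 306.33269383]
stud [562.96356805 206.55305623] 123.91467364464494 0.15035998247526788
cross inner [535.57422739 200.78854099] 95.93507791320712 -0.5898025631916103
handle front [519.34755943 197.50983388] 79.38327788995758 -0.894087654489177
bolts L [435.9611322  259.25220861] 8.472778664338747 74.849678979219
bolts R [462.76659349 111.63458447] 8.268614603383027 -75.18183113930658
[(20, array([170, 204, 269, 278, 308, 314, 348, 379])), (30, array([171, 204, 308, 314, 348, 378]))]
```

Jaw centre at 124 mm and stud at 123.9 mm agree. Laterally it needs +0.6 mm toward the post. Descending to just above the nut, then slower.

jog_arm:
  plan:
    - [[0,0,0],[0,-0.0006,0.025],-1]
    - [[0,0,0],[0,-0.0006,0.055],-1]
    - [[0,0,0],[0,-0.0006,0.078],-1]
    - [[0,0,0],[0,-0.0006,0.086],-1]
    - [[0,0,0],[0,-0.0006,0.09],-1]
    - [[0,0,0],[0,-0.0006,0.094],-1]
    - [[0,0,0],[0,-0.0006,0.098],-1]
    - [[0,0,0],[0,-0.0006,0.102],-1]
    - [[0,0,0],[0,-0.0006,0.105],-1]
    - [[0,0,0],[0,-0.0006,0.108],-1]
    - [[0,0,0],[0,-0.0006,0.108],-1]

```text
time: 7.28
tool_pos: [440.4, 185.0, 71.7]
tcp_rot: [180.0, 0.0, 10.4]
ft_force: [-0.4, -0.4, -3.6]
finger_gap: 23.1
```

No contact so far. I'll lower the last millimetres.

jog_arm:
  plan:
    - [[0,0,0],[0,0,0.002],-1]
    - [[0,0,0],[0,0,0.003],-1]
    - [[0,0,0],[0,0,0.004],-1]
    - [[0,0,0],[0,0,0.0045],-1]
    - [[0,0,0],[0,0,0.0045],-1]

```text
time: 7.9
tool_pos: [440.7, 185.1, 67.9]
tcp_rot: [180.0, -0.0, 10.4]
ft_force: [-3.2, -1.7, 3.8]
finger_gap: 22.9
```

```bash
python3 - <<'E'
from h import *
s,k,p,d=shot("w5"); print(s["time"],s["tool_pos"],s["tcp_rot"],s["finger_gap"],s["ft_force"])
p2,d2=snapshot("side"); cv2.imwrite("pics/s5.png",cv2.resize(p2[220:340,60:260],None,fx=4,fy=4))
E
```

```text
7.9 [440.71072311 185.05956518  67.87596753] [ 1.79998948e+02 -2.64551746e-03  1.04010971e+01] 22.937973214669846 [-3.17275365 -1.68454403  3.77014252]
```

View pics/w5.png

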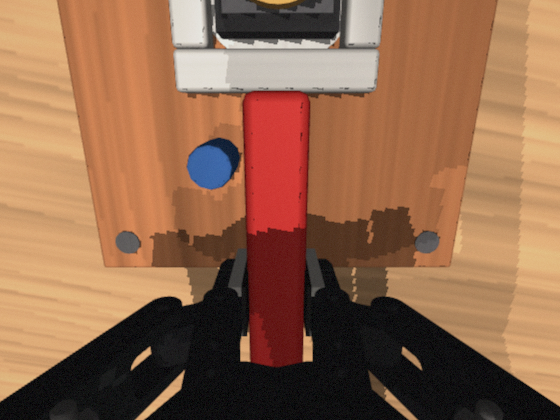

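View pics/s5.png

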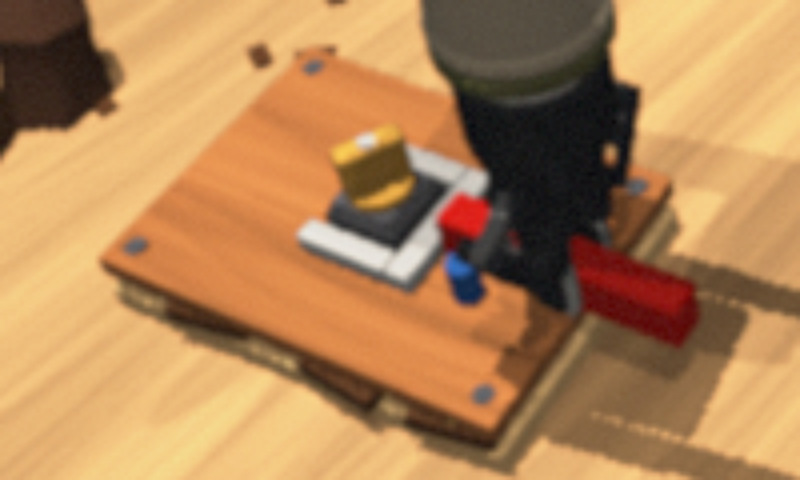

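The jaws sit round the nut, the fork is flat on the press (7 N contact), and the post at (213,162) is just left of the handle. I'll release and lift away.

jog_arm:
  plan:
    - [[0,0,0],[0,0,0],0]
    - [[0,0,0],[0,0,0],0]
    - [[0,0,0],[0,0,0],0]
    - [[0,0,0],[0,0,-0.03],0]
    - [[0,0,0],[0,0,-0.08],0.4]
    - [[0,0,0],[0,0,-0.13],0.4]
    - [[0,0,0],[0,0,-0.15],0.4]
    - [[0,0,0],[0,0,-0.15],0.4]
    - [[0,0,0],[0,0,-0.15],0.4]

```text
time: 9.12
tool_pos: [440.0, 184.8, 216.0]
tcp_rot: [180.0, 0.1, 10.4]
ft_force: [-0.6, 0.3, -0.4]
finger_gap: 59.6
```

```bash
python3 - <<'E'
from h import *
s,k,p,d=shot("w6"); print(s["time"],s["tool_pos"],s["tcp_rot"],s["finger_gap"],s["ft_force"])
E
```

```text
9.125 [440.02170707 184.84043755 216.00364058] [1.79987472e+02 1.07929175e-01 1.03996101e+01] 59.61094889488554 [-0.64607515  0.25154168 -0.37789714]
```

View pics/w6.png

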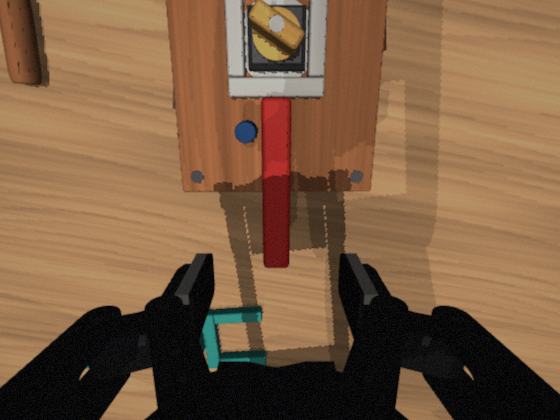

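The spanner lies fitted and undisturbed, with the post at (246,132) and the bar at (277,24). I'll measure the bar once more from here.

```bash
python3 - <<'E'
from h import *
k,p,d=load("w6"); h=cv2.cvtColor(p,cv2.COLOR_BGR2HSV)
y=(h[...,0]>15)&(h[...,0]<28)&(h[...,1]>100)&(h[...,2]>60); y[65:]=0;y[:,:230]=0;y[:,330:]=0
D=dep(k,pts(y),d);T=D[(D[:,2]>102)&(D[:,2]<113)]; print("bar",len(T),cv2.minAreaRect(T[:,:2].astype(np.float32)))
print("cap",plane(k,(277,22.5),108))
mm=biggest(red(p)); print("handle",minrect(k,mm,79))
p0,y0=step([518.525,116.281,199.992],10.402,0,[-.0642,-.0811,.02]); p0,y0=step(p0,y0,0,[0,-.0006,.108]);p0,y0=step(p0,y0,0,[0,0,.0045-.15]);print(p0,y0)
print(rel(p0,y0,[562.8,206.4,170],67.6))
E
```

```text
bar 1079 ((562.6724243164062, 207.1246337890625), (38.011592864990234, 13.959498405456543), 68.16194152832031)
cap [[563.41645923 206.53639675 108.        ]]
handle (array([446.87515259, 185.97740173]), (146.20989990234375, 23.37966537475586), np.float32(9.982315))
[440.62889698 185.046741   217.492     ] 10.40200000000001
(array([ -0. ,   0. , -57.2]), array([0.124 , 0.0011, 0.0475]))
```

jog_arm:
  plan:
    - [[0,0,-10],[0.03,0,0.005],0]
    - [[0,0,-20],[0.07,0,0.015],0]
    - [[0,0,-30],[0.1,0.001,0.03],0]
    - [[0,0,-40],[0.124,0.001,0.04],0]
    - [[0,0,-50],[0.124,0.001,0.0475],0]
    - [[0,0,-57.5],[0.124,0.001,0.0475],0]
    - [[0,0,-57.5],[0.124,0.001,0.0475],0]
    - [[0,0,-57.5],[0.124,0.001,0.0475],0]
    - [[0,0,-57.5],[0.124,0.001,0.0475],0]

```text
time: 10.3
tool_pos: [562.7, 206.4, 169.9]
tcp_rot: [-180.0, 0.0, 67.8]
ft_force: [0.9, -1.1, 0.2]
finger_gap: 42.6
```

```bash
python3 - <<'E'
from h import *
s,k,p,d=shot("w7"); print(s["time"],s["tool_pos"],s["tcp_rot"],s["finger_gap"],s["ft_force"],s["joint_pos"])
p2,d2=snapshot("side"); cv2.imwrite("pics/s7.png",cv2.resize(p2[200:350,60:260],None,fx=4,fy=4))
print(step([440.629,185.047,217.492],10.402,-57.5,[.124,.001,.0475]))
E
```

```text
10.3 [562.6886519  206.42275685 169.85590297] [-1.79994619e+02  4.04958339e-03  6.78035291e+01] 42.555743329908104 [ 0.94139691 -1.09402681  0.23669858] [1.52451105e+01 1.01458127e+01 9.06075254e+01 5.71495710e-05
 7.92533963e+01 3.74415710e+01]
(array([562.77163442, 206.45206614, 169.992     ]), np.float64(67.90200000000002))
```

View pics/s7.png

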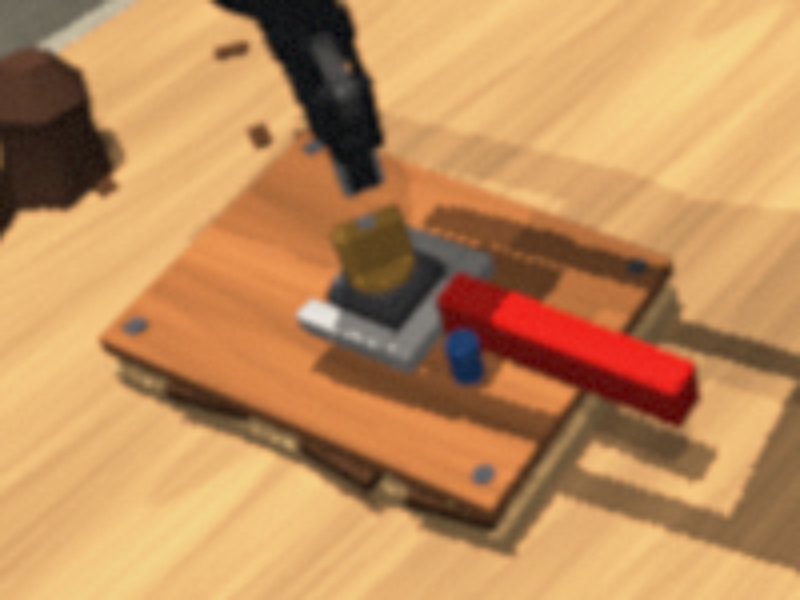

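View pics/w7.png

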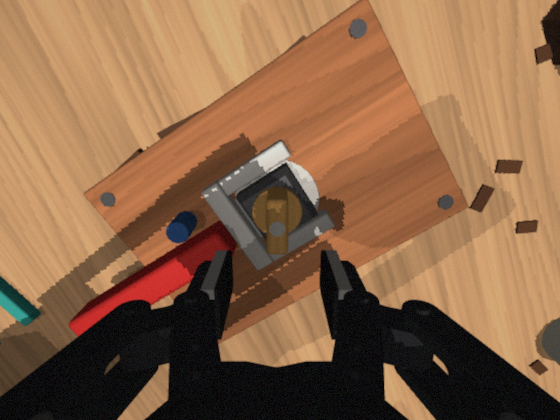

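The bar (277,222) is centred between the fingers and upright in the picture. Descending and gripping.

jog_arm:
  plan:
    - [[0,0,0],[0,0,0.025],0]
    - [[0,0,0],[0,0,0.05],0]
    - [[0,0,0],[0,0,0.065],0]
    - [[0,0,0],[0,0,0.072],0]
    - [[0,0,0],[0,0,0.074],0]
    - [[0,0,0],[0,0,0.074],0]
    - [[0,0,0],[0,0,0.074],-1]
    - [[0,0,0],[0,0,0.074],-1]
    - [[0,0,0],[0,0,0.074],-1]
    - [[0,0,0],[0,0,0.074],-1]
  force: 90

```text
time: 11.65
tool_pos: [563.3, 206.6, 96.9]
tcp_rot: [179.9, -0.0, 67.9]
ft_force: [-1.4, -0.5, 6.3]
finger_gap: 12.5
```

```bash
python3 - <<'E'
from h import *
s,k,p,d=shot("w8"); print(s["time"],s["tool_pos"],s["tcp_rot"],s["finger_gap"],s["ft_force"],s["wrist_torque"])
E
```

```text
11.65 [563.33121682 206.5556159   96.93805709] [ 1.79938013e+02 -4.40431189e-02  6.78995410e+01] 12.535270554949626 [-1.4111355  -0.51193428  6.25767757] [-0.09176433  0.21519677  0.00963091]
```

View pics/w8.png

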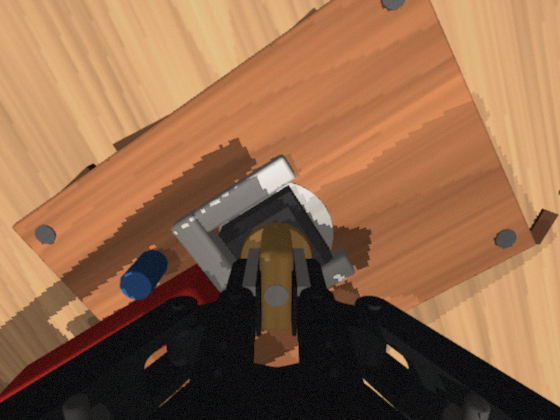

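Bar gripped (12.5 mm gap) with a light tip touch of 6 N, so I'll ease up 1.5 mm. First I turn 45° clockwise and check.

jog_arm:
  plan:
    - [[0,0,0],[0,0,-0.0015],-1]
    - [[0,0,4],[0,0,-0.0015],-1]
    - [[0,0,8],[0,0,-0.0015],-1]
    - [[0,0,13],[0,0,-0.0015],-1]
    - [[0,0,18],[0,0,-0.0015],-1]
    - [[0,0,23],[0,0,-0.0015],-1]
    - [[0,0,28],[0,0,-0.0015],-1]
    - [[0,0,33],[0,0,-0.0015],-1]
    - [[0,0,38],[0,0,-0.0015],-1]
    - [[0,0,42],[0,0,-0.0015],-1]
    - [[0,0,45],[0,0,-0.0015],-1]
    - [[0,0,45],[0,0,-0.0015],-1]

```text
time: 13.2
tool_pos: [562.8, 206.9, 97.1]
tcp_rot: [-180.0, -0.0, 22.9]
ft_force: [3.9, 3.6, -4.8]
finger_gap: 12.6
```

```bash
python3 - <<'E'
from h import *
s,k,p,d=shot("w9"); print(s["time"],s["tool_pos"],s["tcp_rot"],s["finger_gap"],s["ft_force"],s["wrist_torque"])
E
```

```text
13.2 [562.82706603 206.85738265  97.05984555] [-1.79968941e+02 -2.41842980e-02  2.29259490e+01] 12.591580587366678 [ 3.90499373  3.601929   -4.82324221] [ 0.66706781 -0.64856136 -0.01060007]
```

View pics/w9.png

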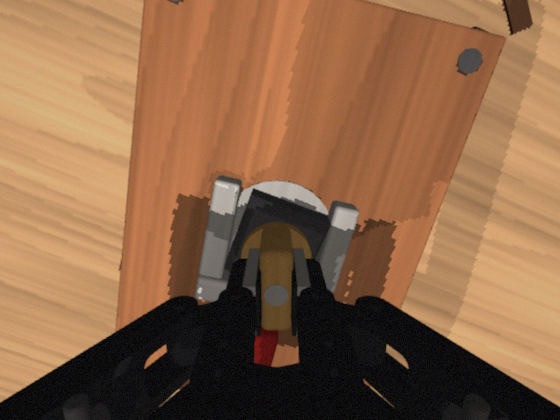

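The jam nut turned 45° with the bar still firmly held. The nut leans a few degrees clockwise inside the prongs, which is the expected play. Continuing in smaller steps and reading the torque.

jog_arm:
  plan:
    - [[0,0,3],[0,0,0],-1]
    - [[0,0,6],[0,0,0],-1]
    - [[0,0,9],[0,0,0],-1]
    - [[0,0,12],[0,0,0],-1]
    - [[0,0,15],[0,0,0],-1]

```text
time: 13.88
tool_pos: [562.8, 207.0, 97.1]
tcp_rot: [-179.9, -0.0, 7.9]
ft_force: [4.0, 5.2, -5.9]
finger_gap: 12.4
```

```bash
python3 - <<'E'
from h import *
s=sense(); print(s["time"],s["tool_pos"],s["tcp_rot"],s["finger_gap"],s["ft_force"],s["wrist_torque"],s["joint_efforts"][5])
s,k,p,d=shot("w10"); print(s["wrist_torque"])
E
```

```text
13.875 [562.77100142 207.02174252  97.05472688] [-1.79949330e+02 -1.42150576e-02  7.90650215e+00] 12.430956169866707 [ 3.97415959  5.17674241 -5.87277698] [ 0.81572944 -0.73929524  0.16707533] -0.7204096578061581
[ 0.81572944 -0.73929524  0.16707533]
```

View pics/w10.png

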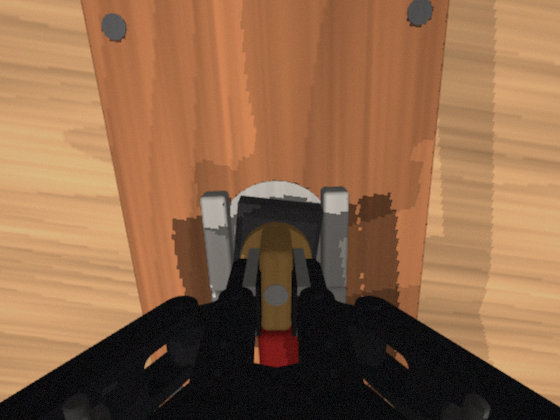

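The torque is 0.17 N m (free-running), with prongs upright in the view and the nut leaning about 6° clockwise of the bar. Continuing until the torque rises.

jog_arm:
  plan:
    - [[0,0,2],[0,0,0],-1]
    - [[0,0,4],[0,0,0],-1]
    - [[0,0,6],[0,0,0],-1]

```text
time: 14.3
tool_pos: [562.8, 207.1, 97.1]
tcp_rot: [-179.9, -0.0, 1.9]
ft_force: [3.4, 5.5, -5.6]
finger_gap: 12.2
```

```bash
python3 - <<'E'
from h import *
s=sense(); print(s["time"],s["tool_pos"],s["tcp_rot"],s["finger_gap"],s["ft_force"],s["wrist_torque"],s["joint_efforts"][5])
E
```

```text
14.3 [562.78685558 207.10644087  97.07131249] [-1.79941101e+02 -1.23222331e-02  1.93708150e+00] 12.200597581377732 [ 3.35844503  5.50812116 -5.63002851] [ 0.81994593 -0.6857243   0.15133043] -0.4288020171225071
```

jog_arm:
  plan:
    - [[0,0,2],[0,0,0],-1]
    - [[0,0,4],[0,0,0],-1]

```text
time: 14.55
tool_pos: [562.8, 207.2, 97.1]
tcp_rot: [-179.9, -0.0, -2.1]
ft_force: [2.6, 5.0, -6.5]
finger_gap: 12.2
```

```bash
python3 - <<'E'
from h import *
s,k,p,d=shot("w11"); print(s["time"],s["tool_pos"],s["tcp_rot"],s["finger_gap"],s["ft_force"],s["wrist_torque"],s["joint_efforts"][5])
E
```

```text
14.55 [562.76438271 207.15798325  97.07244635] [-1.79937890e+02 -7.73934886e-03 -2.05517826e+00] 12.205552195494398 [ 2.64235139  5.04087136 -6.52699784] [ 0.87079966 -0.69040481  0.20392388] -0.379404304549098
```

View pics/w11.png

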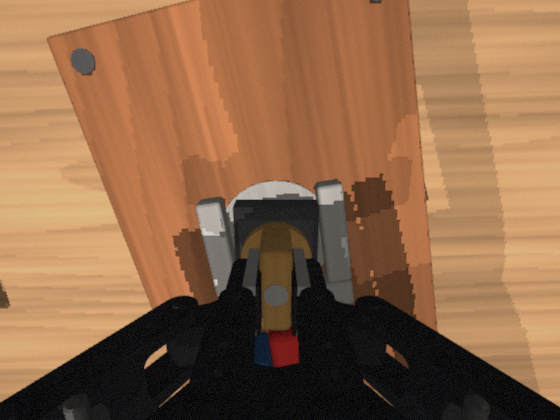

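The nut's far edge (235,200)–(318,199) is now square to the bar, so the nut is near its stop, and the handle touches the post. I'll apply small further steps to confirm firm tightness.

jog_arm:
  plan:
    - [[0,0,1.5],[0,0,0],-1]
    - [[0,0,3],[0,0,0],-1]
    - [[0,0,3],[0,0,0],-1]

```text
time: 14.98
tool_pos: [562.7, 207.1, 97.1]
tcp_rot: [-180.0, -0.0, -4.9]
ft_force: [4.2, 4.6, -5.6]
finger_gap: 12.4
```

```bash
python3 - <<'E'
from h import *
s=sense(); print(s["time"],s["tool_pos"],s["tcp_rot"],s["finger_gap"],s["ft_force"],s["wrist_torque"],s["joint_efforts"][5])
E
```

```text
14.975 [562.74004228 207.12661085  97.0578609 ] [-1.79959450e+02 -9.54424958e-03 -4.94355391e+00] 12.428411847683536 [ 4.17757027  4.6118488  -5.59846876] [ 0.83073508 -0.68243948  1.11147859] 1.2841907143592834
```

The torque jumped from 0.2 to 1.1 N m: the firm stop. One small extra push to confirm.

jog_arm:
  plan:
    - [[0,0,1.5],[0,0,0],-1]
    - [[0,0,1.5],[0,0,0],-1]

```text
time: 15.22
tool_pos: [562.7, 207.1, 97.1]
tcp_rot: [-180.0, -0.0, -6.4]
ft_force: [3.7, 4.8, -4.5]
finger_gap: 12.1
```

```bash
python3 - <<'E'
from h import *
s,k,p,d=shot("w12"); print(s["time"],s["tool_pos"],s["tcp_rot"],s["finger_gap"],s["ft_force"],s["wrist_torque"],s["joint_efforts"][5])
E
```

```text
15.225 [562.7334549  207.11596191  97.07728357] [-1.79972609e+02 -1.33512885e-02 -6.39440387e+00] 12.059464822553924 [ 3.74896674  4.83525722 -4.53789812] [ 0.79330567 -0.63436243  1.61613704] 1.8437975272536278
```

View pics/w12.png

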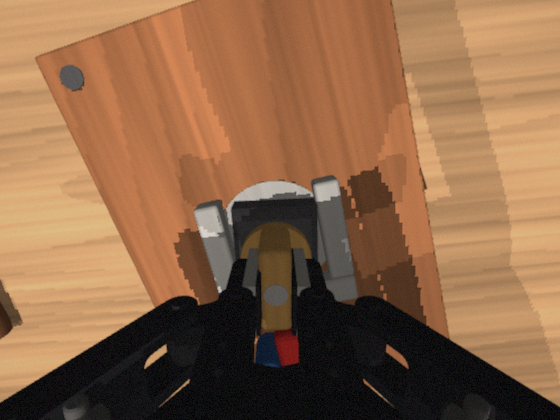

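Torque is 1.6 N m at the stop, so it's tight. I'll relax the wind-up slightly (staying on the tight side), release, and rise.

jog_arm:
  plan:
    - [[0,0,-2],[0,0,0],-1]
    - [[0,0,-2],[0,0,0],-0.1]
    - [[0,0,-2],[0,0,0],-0.1]
    - [[0,0,-2],[0,0,0],-0.1]
    - [[0,0,-2],[0,0,0],-0.1]
    - [[0,0,-2],[0,0,-0.02],-0.1]
    - [[0,0,-2],[0,0,-0.06],-0.1]
    - [[0,0,-8],[-0.05,0,-0.1],0]
    - [[0,0,-12],[-0.09,0,-0.13],0]
    - [[0,0,-12],[-0.11,0,-0.15],0]
    - [[0,0,-12],[-0.11,0,-0.15],0]
    - [[0,0,-12],[-0.11,0,-0.15],0]

```text
time: 16.77
tool_pos: [454.0, 219.0, 247.6]
tcp_rot: [-180.0, -0.0, 5.4]
ft_force: [0.1, -0.1, -0.8]
finger_gap: 42.5
```

```bash
python3 - <<'E'
from h import *
s,k,p,d=shot("w13"); print(s["time"],s["tool_pos"],s["tcp_rot"],s["finger_gap"],s["ft_force"],s["wrist_torque"])
p2,_=snapshot("side"); cv2.imwrite("pics/s13.png",cv2.resize(p2[200:350,60:260],None,fx=4,fy=4))
h=cv2.cvtColor(p,cv2.COLOR_BGR2HSV)
y=(h[...,0]>15)&(h[...,0]<28)&(h[...,1]>100)&(h[...,2]>40)
D=dep(k,pts(y),d); c=np.linalg.norm(D[:,:2]-[562.8,206.8],axis=1)<24; T=D[c&(D[:,2]>102)&(D[:,2]<113)]; print("bar",len(T),cv2.minAreaRect(T[:,:2].astype(np.float32)))
mm=biggest(red(p)); print("handle",minrect(k,mm,79)); Pr=dep(k,pts(mm),d); print(np.percentile(Pr[:,2],[5,50,95]))
E
```

```text
16.775 [453.98808026 218.97296946 247.59732251] [-1.79999549e+02 -4.32205475e-02  5.39352915e+00] 42.51025475064076 [ 0.12360988 -0.08911147 -0.75899085] [-0.05620281  0.05022221 -0.02023197]
bar 787 ((562.583984375, 207.19772338867188), (14.069680213928223, 38.270408630371094), 87.3231201171875)
handle (array([446.10522461, 194.40986633]), (147.4526824951172, 23.750783920288086), np.float32(6.360794))
[76.85610263 79.09958207 80.37386737]
```

View pics/w13.png

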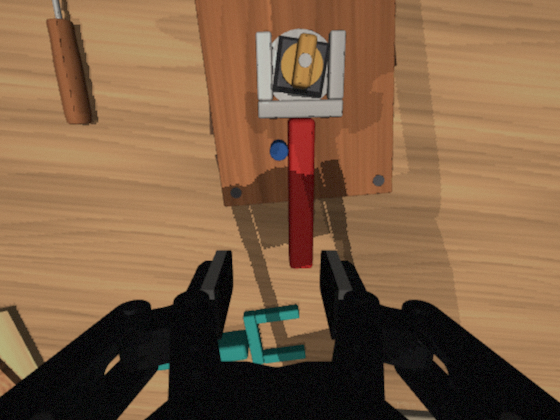

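View pics/s13.png

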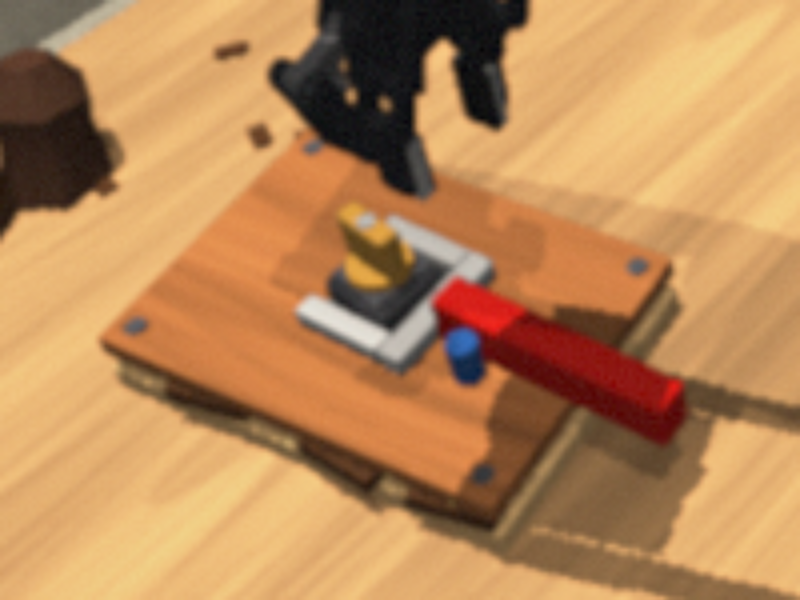

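Final views: the spanner is flat round the nut with its handle beside the post (yaw 6.4°). The bar is at −2.7° and the nut's edge at about −2.6°, so bar and nut are aligned (tight) and the nut gave about 0.23 rad. The gripper touches nothing.

```bash
python3 - <<'E'
from bench import *
print(hand_in())
E
```

```text
the job is handed in; nothing more can be done
None
```

I laid the red spanner on the press with its jaws round the square nut and its handle on the open side of the blue post. I then turned the brass jam nut clockwise until it reached its firm stop, let go, and handed the job in at about 17 s.

- **Tightness:** the torque rose from about 0.2 N m to 1.6 N m at the stop. Afterwards the bar lay at −2.7° and the nut's edge at about −2.6°, so they line up as they should when fully tight.
- **Setting:** the lower nut gave about 0.23 rad, within the expected 0.25 and well under 0.5.
- **Spanner:** it lies flat on the press (handle top at 79 mm, as it should be), against or close beside the post. The gripper is clear.
- **Disagreement:** the top and wrist cameras placed the stud about 3 mm apart in x (559.4 against 562.8 mm). I used the wrist value because it agreed with the post position, and the jaws went on without resistance. No check failed.

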